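# Put the pump head back together

## Task

Reassemble the pump head on its upright spindle: first the white thrust washer, next the rotor that lies in the grey metal tray (the one in the blue case is the spare), then the one spacer that will leave the collar flush with the end of the spindle, and last the dark knurled collar. Guide each part all the way down until it sits flat and fully home before adding the next, without letting it drop. Leave the spare rotor, the other spacer, the bottle, the beaker and the tube rack where they are.

Things in the scene. Friction and masses are not known exactly. Their poses are not given: they have to be found in the camera images.
- pump: fixed chromatography pump, a putty-coloured box 205 x 120 mm, its grey deck 70 mm above the bench. Origin at bench level right under the spindle axis, z up; the box spans x -65 to 140 and y -60 to 60 mm in its own frame. From the deck rise a steel head plate (radius 40, 4 mm thick), a boss (24 mm diameter, 12 mm high) and on it the upright steel spindle
- shoe_top (a point): middle of the top edge of the fixed aluminium pressure shoe, a curved wall 10 mm thick that stands 50 to 60 mm from the spindle axis on the pump's +x side (within 55 degrees of +x), top 112 mm above the bench, with a bracket behind it. Fingers that close along the pump's y axis stay clear of it
- shoulder (a point): centre of the shoulder on which the first ring sits: top face of the boss, on the spindle axis, 86 mm above the bench
- tip (a point): end of the spindle, 54 mm above the shoulder (140 mm above the bench). The spindle is 14 mm in diameter, its last 7 mm a cone down to 9 mm
- thrust_washer: loose white plastic ring, outer diameter 34 mm, bore 17 mm, 8 mm thick; sits directly on the shoulder. Origin at the centre of its underside, z up along the bore
- narrow_rotor: loose roller rotor with orange cheeks and six white rollers: a cage 56 mm in diameter and 8 mm high, and on top of it a steel hub 30 mm in diameter and 10 mm high (18 mm in all); 17 mm bore right through. Lies hub up; grip it by the hub. Origin at the centre of its underside, z up along the bore
- wide_rotor: loose roller rotor with green cheeks and six white rollers: a cage 56 mm in diameter and 16 mm high, and on top of it a steel hub 30 mm in diameter and 10 mm high (26 mm in all); 17 mm bore right through. Lies hub up; grip it by the hub. Origin at the centre of its underside, z up along the bore
- thin_spacer: loose blue plastic ring, outer diameter 30 mm, bore 17 mm, 8 mm thick. Origin at the centre of its underside
- thick_spacer: loose yellow plastic ring, outer diameter 30 mm, bore 17 mm, 16 mm thick. Origin at the centre of its underside
- collar: loose dark grey knurled locking collar, a plain push-on ring, outer diameter 32 mm (34 over the knurls), bore 17 mm, 12 mm thick. Origin at the centre of its underside
- parts_tray: fixed shallow grey metal tray 250 x 330 mm with a 3 mm floor and a rim 12 mm above the bench; the washer, both spacers, the collar and one of the two rotors lie on its floor, the rotor near its middle. Origin at the centre of its underside
- rotor_case: fixed open blue case 120 x 120 x 20 mm with a 3 mm floor; the other rotor, the spare, lies in it. Origin at the centre of its underside
- bottle: clear glass bottle with a blue cap and yellow band, 56 mm in diameter, 104 mm tall, loose, not needed. Origin at the centre of its underside
- beaker: clear glass beaker 68 mm in diameter, 90 mm tall, loose, not needed. Origin at the centre of its underside
- tube_rack: white tube rack 90 x 200 mm with tubes up to 90 mm above the bench, loose, not needed. Origin at the centre of its underside

How it is judged:
By the outcome, as a careful person would: the job done as asked, in the order asked, and still so for the second after the job is handed in, with the robot touching nothing.
It also fails if it takes over 72 s, if anything falls off the work surface, if the arm or the gripper's body presses on something with over 40 N, if the wrist force passes 120 N, or if a joint passes its speed limit or range.

## Robot

A 7-joint arm with a two-finger parallel gripper is mounted at the origin on the work surface. World frame = base frame: x ahead of the robot, y to its left, z up, the work surface at z = 0. Lengths are in m, angles in degrees, forces in N, time in s.
With the tool pointing down it reaches from about 0.425 to 0.95 m from the base axis. Payload 16.7 kg.
Tool frame: the origin (TCP) lies midway between the tips of the shut fingers; the grasp point (between the pads) lies 19 mm behind it; z points along the fingers, y is the line along which they close (so a half turn about z gives the same grasp; the last joint's range is limited). The gripper opens to 94 mm and grips with 3 to 60 N. Pads are 16 mm wide; open, the fingers measure 119 mm over their backs; the gripper's body (75 mm by 177 mm) begins 78 mm behind the grasp point.
Start: joints at [-72.68, 24.414, 4.234, 92.017, -1.954, 63.644, -3.845], TCP at [0.295, 0.607, 0.205] pointing down, gripper open.
Joint ranges: [-163.25, 163.25], [-28.42, 122.38], [-70.27, 78.77], [12.13, 141.07], [-58.53, 238.53], [9.26, 117.41], [-156.51, 156.51]. Speed limits (degrees/s): [108.29, 108.29, 136.94, 136.94, 172.46, 172.46, 172.46].

## Interface

Orientations are given as [roll, pitch, yaw] about the fixed x, y, z axes, in that order (R = Rz(yaw) Ry(pitch) Rx(roll)).
In Python, from cell import env gives the robot as it stands.
- The arm moves only by the tool step_arm, never from a script. Its argument "targets" is a list of rows, each an object of numbers: "dx", "dy", "dz": the shift along the tool's x, y, z in cm; "turn": the turn about the tool's z in rad; "hand": the opening, from 0 (shut) to 1 (fully open). A call has 1 to 10 rows; each row shifts and turns the commanded pose from where the row before left it, along the tool's axes as they then stand; what a row does not reach is not made up. A row lasts 1/10 s, in which the tool goes at most 50 mm and 8.59 degrees, less where a joint would pass 70% of its speed; a pose out of reach is approached as far as the arm can. A call is refused whole if a number of a shift passes 5 or a number of a turn 0.15, either way. A call with a gripper value outside its range is refused whole. The fingers move at their own pace and stop on an object; "squeeze" is the grip in N (left out, the last holds). Time passes only in rows, so rows that do not move let the fingers close. It gives the time, the measured TCP pose, the force, the opening and the grip force at its end, in the units of the state.
- env.state(): the state, without advancing time (a new reading comes with each control period).
- env.get_image(name): name is "scene" or "top" or "wrist"; returns a dict with "color" (480x640x3 uint8, red, green, blue), "mtx" (3x3 intrinsics, pixels), "eye" and "rotation" of the camera in the world. Camera axes: x right, y up, looking along -z (the intrinsics and any distortion apply to the point x, -y, -z); pixel columns grow to the right and rows downward; lengths in m; the calibration is good to about 2 mm. A picture is of the moment at which its call begins. There is no depth.
- env.job_done(): hands the job in; it is judged then, once.
Trained networks look in a picture, given as the dict that the camera call returned (one of the last four; its "shot" number tells which), for a name from the list of things; names that differ only in an ending like _2 or _b are one class to them, and where a whole thing is asked for, a point or a joint stands for the part that bears it (a point fixed in the world has none). Each returns a list of dicts, best first, with "confidence" (0 to 1); they miss things now and then, are a little off and sometimes report something else, mostly with a low value. They report only what shows in the picture. A call takes as long as a camera call.
- env.boxes_of(name, picture): "uv" ([column, row] in pixels, amid what is visible of it).
The state is a dict: "clock": time; "joint_pos": joint angles; "qd": joint speeds; "tau": joint torques, N m; "ee_pos": TCP position; "tcp_rot": TCP orientation; "ft_force": force on the tool from outside, world axes, zero at the start; "moment": the same for the moment, N m; "gripper_width": opening from 0.0 (shut) to 1.0 (fully open); "gripper_force": force on a finger pad.
Only numpy, scipy, OpenCV 4.12 (cv2) and the standard library are available. Lean on these libraries where they do the work, as an engineer would, in place of code of your own. Each camera call takes 0.05 s, during which the arm holds its last target. There are 200 camera calls.

## Working session

There is one attempt and no reset: what is moved stays moved. The work goes in short steps, Python scripts to look and compute and a tool call to move; the robot and the scene stay as the last step left them, time stands still between calls to the robot, and variables do not carry over. Pictures are saved under pics/ and viewed, at most 11 in all, crops included, and the job is handed in when it is done.

Besides the shell and the picture viewer there is one more tool, called as a command line: name --argument value ..., lists and objects as JSON in quotes. step_arm: Moves the arm, as the interface text tells. Its arguments: {"type":"object","properties":{"targets":{"type":"array"},"squeeze":{"type":"number"}},"required":["targets"]}

```bash
ls; mkdir -p pics; cat > h.py <<'E'
import numpy as np, cv2
from cell import env
def ray(p,uv):
    K=np.array(p["mtx"]);q=np.linalg.solve(K,[uv[0],uv[1],1.]);R=np.array(p["rotation"])
    d=R@np.array([q[0],-q[1],-q[2]]);return np.array(p["eye"]),d/np.linalg.norm(d)
def at(p,uv,z):
    e,d=ray(p,uv);return e+d*(z-e[2])/d[2]
def tri(rs):
    A=0;b=0
    for e,d in rs:
        M=np.eye(3)-np.outer(d,d);A=A+M;b=b+M@e
    x=np.linalg.solve(A,b);return x,max(np.linalg.norm((np.eye(3)-np.outer(d,d))@(x-e)) for e,d in rs)
def proj(p,X):
    c=np.array(p["rotation"]).T@(np.array(X)-np.array(p["eye"]));q=np.array(p["mtx"])@np.array([c[0],-c[1],-c[2]]);return q[:2]/q[2]
def save(p,n): cv2.imwrite("pics/"+n,cv2.cvtColor(p["color"],cv2.COLOR_RGB2BGR))
E
python3 - <<'E'
from h import *
np.set_printoptions(precision=4,suppress=True)
P={n:env.get_image(n) for n in("scene","top")}
for n,p in P.items(): save(p,n+"0.png"); print(n,p.keys(),p["eye"],p["mtx"])
names="pump shoe_top shoulder tip thrust_washer narrow_rotor wide_rotor thin_spacer thick_spacer collar parts_tray rotor_case bottle beaker tube_rack".split()
for m in names:
    for n,p in P.items():
        print(m,n,[(np.round(b["uv"],1).tolist(),round(b["confidence"],2),at(p,b["uv"],.01)[:2].round(3).tolist()) for b in env.boxes_of(m,p)[:3]])
s=env.state();print(s["clock"],s["ee_pos"],s["tcp_rot"])
E
```

```text
pics
scene dict_keys(['color', 'mtx', 'eye', 'rotation', 'shot']) [ 1.5731 -0.7264  1.292 ] [[616.922    0.     320.6607]
 [  0.     616.922  241.2575]
 [  0.       0.       1.    ]]
top dict_keys(['color', 'mtx', 'eye', 'rotation', 'shot']) [ 0.5041 -0.0152  1.3199] [[564.7089   0.     315.3272]
 [  0.     564.7089 233.4215]
 [  0.       0.       1.    ]]Traceback (most recent call last):
  File "<stdin>", line 8, in <module>
  File "h.py", line 7, in at
    e,d=ray(p,uv);return e+d*(z-e[2])/d[2]
                                      ~^^^
IndexError: invalid index to scalar variable.
```

```bash
python3 - <<'E'
s=open('h.py').read()
s=s.replace('np.array(p["rotation"])','rot(p["rotation"])').replace("def ray","from scipy.spatial.transform import Rotation as Ro\ndef rot(r):\n    return Ro.from_euler('xyz',r,degrees=True).as_matrix()\ndef ray",1)
open('h.py','w').write(s)
E
python3 - <<'E'
from h import *
np.set_printoptions(precision=4,suppress=True)
P={n:env.get_image(n) for n in("scene","top")}
for n,p in P.items(): save(p,n+"0.png"); print(n,p["rotation"])
names="pump shoe_top shoulder tip thrust_washer narrow_rotor wide_rotor thin_spacer thick_spacer collar parts_tray rotor_case bottle beaker tube_rack".split()
for m in names:
    for n,p in P.items():
        print(m,n,[(np.round(b["uv"],1).tolist(),round(b["confidence"],2),at(p,b["uv"],.01)[:2].round(3).tolist()) for b in env.boxes_of(m,p)[:3]])
s=env.state();print(s["clock"],s["ee_pos"],s["tcp_rot"])
E
```

```text
scene [45.0336  1.0611 52.431 ]
top [  4.2867  -0.2043 -91.3426]
pump scene [([359.7, 216.0], 0.59, [0.529, 0.198])]
pump top [([226.4, 261.2], 0.64, [0.542, 0.185])]
shoe_top scene [([358.9, 215.1], 0.92, [0.524, 0.198])]
shoe_top top [([226.8, 263.3], 0.91, [0.538, 0.184])]
shoulder scene [([358.4, 214.7], 0.72, [0.522, 0.198])]
shoulder top [([227.8, 261.9], 0.81, [0.541, 0.182])]
tip scene [([359.2, 215.8], 0.57, [0.527, 0.197])]
tip top [([226.9, 262.6], 0.59, [0.539, 0.184]), ([510.1, 275.2], 0.5, [0.495, -0.471]), ([127.9, 194.0], 0.22, [0.705, 0.413])]
thrust_washer scene []
thrust_washer top [([426.0, 232.9], 0.62, [0.597, -0.28])]
narrow_rotor scene [([396.4, 178.8], 0.45, [0.467, 0.406])]
narrow_rotor top [([134.4, 293.8], 0.65, [0.472, 0.398])]
wide_rotor scene [([256.0, 279.1], 0.55, [0.547, -0.194]), ([357.6, 215.1], 0.17, [0.522, 0.195])]
wide_rotor top [([384.4, 254.2], 0.55, [0.55, -0.181])]
thin_spacer scene [([214.8, 286.8], 0.46, [0.5, -0.298])]
thin_spacer top []
thick_spacer scene [([301.9, 279.9], 0.57, [0.629, -0.096])]
thick_spacer top [([342.4, 225.5], 0.53, [0.619, -0.086])]
collar scene [([274.5, 255.3], 0.6, [0.503, -0.101])]
collar top [([347.4, 278.1], 0.54, [0.497, -0.094])]
parts_tray scene [([259.3, 286.0], 0.59, [0.574, -0.2])]
parts_tray top [([385.1, 253.0], 0.86, [0.553, -0.183])]
rotor_case scene [([405.4, 180.9], 0.79, [0.493, 0.422])]
rotor_case top [([127.6, 286.3], 0.87, [0.49, 0.414]), ([420.2, 226.8], 0.31, [0.612, -0.267])]
bottle scene [([355.0, 292.8], 0.64, [0.756, -0.01])]
bottle top [([321.5, 157.3], 0.86, [0.781, -0.041])]
beaker scene [([441.3, 202.6], 0.8, [0.641, 0.436])]
beaker top [([125.9, 197.0], 0.75, [0.698, 0.418])]
tube_rack scene [([158.2, 311.2], 0.92, [0.48, -0.46])]
tube_rack top [([510.4, 274.4], 0.72, [0.497, -0.472]), ([132.8, 295.0], 0.55, [0.47, 0.402])]
1.75 [0.2947 0.6073 0.2055] [-179.9993   -0.0029  154.1094]
```

View pics/top0.png

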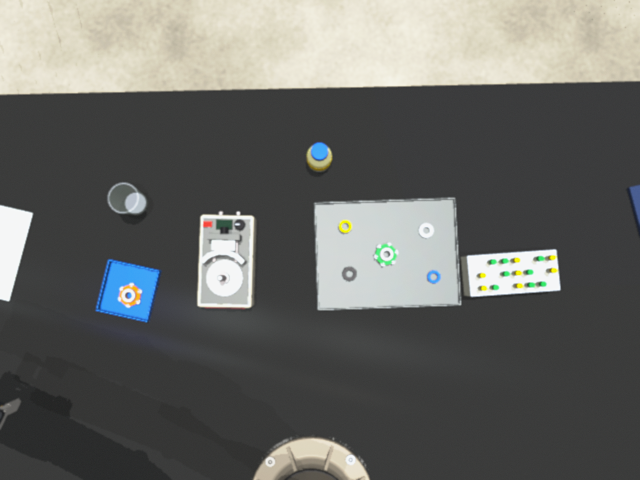

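View pics/scene0.png

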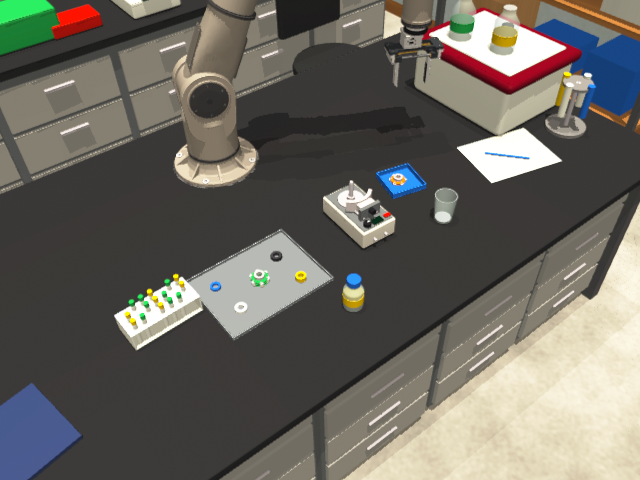

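The tray holds the green (wide, 26 mm) rotor, so 8+26+8+12 = 54 mm and the blue thin spacer is the one to use. The spare, orange rotor is in the blue case at top-view (129,295). In the top view the tray parts are:

- green rotor (386,254)
- white washer (426,230)
- blue spacer (433,277)
- dark collar (349,273)
- yellow spacer (345,226)

The spindle is at (223,279).

```bash
python3 - <<'E'
from h import *
np.set_printoptions(precision=4,suppress=True)
p=env.get_image("wrist");s=env.state()
T=rot(s["tcp_rot"]);print("cam in tool",T.T@(np.array(p["eye"])-s["ee_pos"]),"\n",T.T@rot(p["rotation"]),p["mtx"])
import cv2
c=cv2.cvtColor(cv2.imread("pics/top0.png"),cv2.COLOR_BGR2RGB)
t=env.get_image("top");sc=env.get_image("scene")
# pump box edges in top view (deck z=.07)
for uv in [(200,216),(254,215),(254,307),(197,306)]: print(at(t,uv,.07))
for uv in [(223,279)]: print("tip",at(t,uv,.14),at(sc,(351,184),.14))
for n,uv,z in [("washer",(426.5,230),.011),("rotor",(386,253.5),.029),("blue",(433,277),.011),("collar",(349,273),.015)]: print(n,at(t,uv,z))
E
```

```text
cam in tool [ 0.0836  0.0015 -0.1799] 
 [[ 0.0006  0.9581  0.2863]
 [ 1.     -0.0006 -0.0003]
 [-0.0001  0.2863 -0.9581]] [[405.192    0.     319.0138]
 [  0.     405.192  236.3444]
 [  0.       0.       1.    ]]
[0.6425 0.2335 0.07  ]
[0.6419 0.1135 0.07  ]
[0.4387 0.1167 0.07  ]
[0.4439 0.2418 0.07  ]
tip [0.5018 0.1729 0.14  ] [0.5141 0.1727 0.14  ]
washer [ 0.6041 -0.281   0.011 ]
rotor [ 0.551  -0.1826  0.029 ]
blue [ 0.4948 -0.2919  0.011 ]
collar [ 0.5085 -0.0976  0.015 ]
```

step_arm --targets '[{"turn": -0.15,"hand": 0.5},{"turn": -0.15},{"turn": -0.15},{"dx": -2,"dy": -4.5},{"dx": -2,"dy": -4.5},{"dx": -2,"dy": -4.5},{"dx": -2,"dy": -4.5},{"dx": -2,"dy": -4.5},{"dx": -2,"dy": -4.5},{"dx": -2,"dy": -4.5,"dz": -4}]'

```text
schema error: expected keys dx, dy, dz, turn, hand
```

step_arm --targets '[{"dx": 0,"dy": 0,"dz": 0,"turn": -0.15,"hand": 0.5},{"dx": 0,"dy": 0,"dz": 0,"turn": -0.15,"hand": 0.5},{"dx": 0,"dy": 0,"dz": 0,"turn": -0.15,"hand": 0.5},{"dx": -2,"dy": -4.3,"dz": -1,"turn": 0,"hand": 0.5},{"dx": -2,"dy": -4.3,"dz": -1,"turn": 0,"hand": 0.5},{"dx": -2,"dy": -4.3,"dz": -1,"turn": 0,"hand": 0.5},{"dx": -2,"dy": -4.3,"dz": -1,"turn": 0,"hand": 0.5},{"dx": -2,"dy": -4.3,"dz": -1,"turn": 0,"hand": 0.5},{"dx": -2,"dy": -4.3,"dz": -1,"turn": 0,"hand": 0.5},{"dx": -2,"dy": -4.3,"dz": -1,"turn": 0,"hand": 0.5}]'

```text
clock: 2.9
ee_pos: [0.4347, 0.3041, 0.2761]
tcp_rot: [180.0, 0.0, 179.9]
ft_force: [1.1, 0.1, 0.8]
gripper_width: 0.5
gripper_force: 0.0
```

step_arm --targets '[{"dx": -2,"dy": -4.3,"dz": -1,"turn": 0,"hand": 0.5},{"dx": -2,"dy": -4.3,"dz": -1,"turn": 0,"hand": 0.5},{"dx": -1.5,"dy": -4.3,"dz": -1,"turn": 0,"hand": 0.5},{"dx": 0,"dy": 0,"dz": 0,"turn": 0,"hand": 0.5},{"dx": 0,"dy": 0,"dz": 0,"turn": 0,"hand": 0.5}]'

```text
clock: 3.4
ee_pos: [0.4892, 0.1761, 0.3058]
tcp_rot: [180.0, 0.0, 179.8]
ft_force: [-0.7, 1.5, 0.6]
gripper_width: 0.5
gripper_force: 0.0
```

```bash
python3 - <<'E'
from h import *
np.set_printoptions(precision=4,suppress=True)
p=env.get_image("wrist");save(p,"w1.png");s=env.state();print(s["ee_pos"],s["tcp_rot"])
for m in("tip","shoulder","shoe_top"):
    print(m,[(b["uv"],b["confidence"]) for b in env.boxes_of(m,p)[:3]])
print(proj(p,[.502,.174,.14]),proj(p,[.502,.174,.086]),p["eye"],p["rotation"])
E
```

```text
[0.4887 0.1772 0.3055] [179.9791  -0.001  179.8902]
tip [([318.9, 234.2], 0.66)]
shoulder [([322.6, 235.2], 0.69)]
shoe_top [([323.9, 234.3], 0.96)]
[315.0522 227.9472] [315.5146 213.71  ] [0.4062 0.1776 0.4857] [-16.6722  -0.0397  89.804 ]
```

View pics/w1.png

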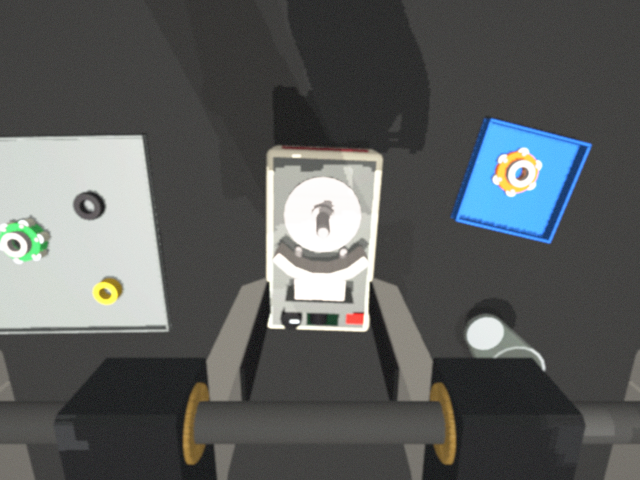

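Wrist view: the pump is in the middle, with the plate around (322,214) and the spindle leaning down to its tip near (323,235). The shoe arc is below it near (322,262).

```bash
python3 - <<'E'
from h import *
im=cv2.imread("pics/w1.png")
a=cv2.resize(im[165:275,260:390],None,fx=5,fy=5,interpolation=cv2.INTER_CUBIC)
cv2.imwrite("pics/c1.png",a)
E
```

```text
(no output)
```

View pics/c1.png

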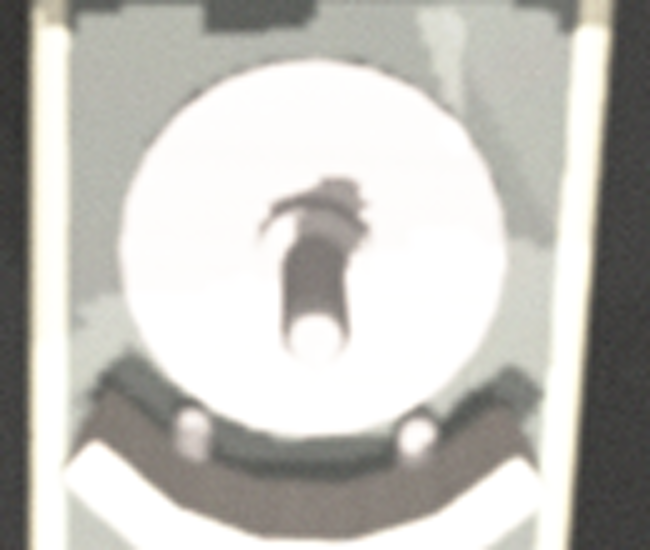

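```bash
python3 - <<'E'
from h import *
np.set_printoptions(precision=4,suppress=True)
p=env.get_image("wrist")
a=at(p,(323,233),.14);b=at(p,(322.6,214.5),.0735);print(a,b,proj(p,[b[0],b[1],.14]),proj(p,[b[0],b[1],.133]))
for u,c in(((268,198),(380,198)),): 
  pass
x1=[at(p,(260+c/5,165+r/5),.07) for c,r in((70,100),(70,320),(572,40),(565,320))];print(np.array(x1))
sc=env.get_image("scene");g=cv2.cvtColor(sc["color"],cv2.COLOR_RGB2BGR)
cv2.imwrite("pics/c2.png",cv2.resize(g[170:225,320:390],None,fx=8,fy=8,interpolation=cv2.INTER_CUBIC))
t=env.get_image("top");g=cv2.cvtColor(t["color"],cv2.COLOR_RGB2BGR)
E
```

```text
[0.5054 0.1829 0.14  ] [0.5045 0.1831 0.0735] [323.2299 232.0706] [323.1532 229.9327]
[[0.4742 0.133  0.07  ]
 [0.5213 0.1315 0.07  ]
 [0.4618 0.2359 0.07  ]
 [0.5212 0.2368 0.07  ]]
```

View pics/c2.png

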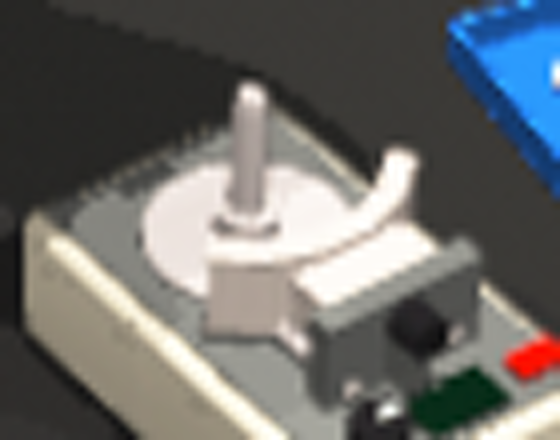

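Scene crop: the spindle tip is at full-image (351.3,181), with the shoe on the +x side.

```bash
python3 - <<'E'
from h import *
np.set_printoptions(precision=4,suppress=True)
p=env.get_image("wrist");s=env.state();save(p,"w2.png")
E=np.array(s["ee_pos"])
T=rot(s["tcp_rot"])
print(proj(p,E),proj(p,E+T@[0,.0235,0]),proj(p,E+T@[0,-.0235,0]),proj(p,E+T@[.008,.0235,0]),proj(p,E+T@[.008,-.0235,0]))
g=cv2.cvtColor(p["color"],cv2.COLOR_RGB2GRAY).astype(int)
for r in(286,290,300,310): print(r,g[r,200:275:3],g[r,365:440:3])
sc=env.get_image("scene");t=env.get_image("top")
print(at(sc,(351.3,181.5),.14), proj(t,[.505,.183,.14]),proj(t,[.505,.183,.074]),proj(sc,[.505,.183,.14]))
g=cv2.cvtColor(t["color"],cv2.COLOR_RGB2GRAY); print(g[270:290,205:245])
E
```

```text
[315.8973 294.1987] [364.4495 294.2369] [267.3413 294.1606] [365.0013 278.8971] [266.7456 278.8187]
286 [ 67  66  68  68  68  69  69  67  69  68  72  68  67  68 117 140 139 140
 138 136 138 136  57  88 199] [255 248  34 120 138 143 138 139 139 138 128  72  62  61  72  67  66  70
  65  66  68  71  66  68  66]
290 [ 69  69  71  68  66  69  68  68  69  71  69  70  70 101 138 139 137 135
 139 140 140 113  35  86 210] [255 243  29  77 137 139 141 139 140 138 139 121  64  61  69  68  71  66
  64  67  66  72  67  67  70]
300 [ 65  65  65  67  69  67  65  69  70  69  66  74 132 136 139 139 139 140
 139 137 111  33  22  58 203] [255 184  18  31  73 137 138 141 139 138 141 142 137  87  66  69  69  68
  73  71  68  69  67  68  69]
310 [ 66  66  69  68  70  69  70  74  68  72 114 138 140 140 140 137 143 140
 136 101  38  29  28  42 198] [255 152  29  23  24  69 137 139 137 140 137 139 139 137 133  68  71  67
  67  68  67  70  67  71  66]
[0.5058 0.1806 0.14  ] [218.1128 277.5731] [223.1598 277.4764] [351.7562 181.0324]
[[244 244 243 227 141  81  75  76  76  76  76  75  75  75  83 110 141 161
  1
[... 2563 characters left out ...]
 103 104 102
  103 104 103  96]
 [105 134 115  73  60  83  96  99 102  95  80  77  76  77  77  77  77  76
   77  77  76  77  79  82  83  85  85  85  84  87  92 100 102 102 103 103
  102 103 102  95]
 [104 136 121  80  61  77  95 100 102  95  80  75  77  76  76  78  76  77
   77  76  76  77  77  78  80  84  85  84  85  85  89  97 101 103 103 103
  104 102 103  95]
 [100 131 122  83  61  76  95 100 102  94  81  76  76  77  78  78  76  76
   77  77  77  77  77  77  78  82  85  84  85  85  86  88  92 102 103 103
  103 103 102  95]
 [ 84 102  98  76  63  77  94 100 102  95  81  77  77  76  77  77  78  78
   76  78  77  76  77  77  77  81  83  84  84  85  85  85  91 101 103 104
  103 103 102  95]]
```

step_arm --targets '[{"dx": -0.5,"dy": -4.6,"dz": 0,"turn": 0,"hand": 0.5},{"dx": -0.5,"dy": -4.6,"dz": 0,"turn": 0,"hand": 0.5},{"dx": -0.5,"dy": -4.6,"dz": 0,"turn": 0,"hand": 0.5},{"dx": -0.5,"dy": -4.6,"dz": 0,"turn": 0,"hand": 0.5},{"dx": -0.5,"dy": -4.6,"dz": 0,"turn": 0,"hand": 0.5},{"dx": -0.5,"dy": -4.6,"dz": 0,"turn": 0,"hand": 0.5},{"dx": -0.5,"dy": -4.6,"dz": 0,"turn": 0,"hand": 0.5},{"dx": -0.5,"dy": -4.6,"dz": 0,"turn": 0,"hand": 0.5},{"dx": 0,"dy": 0,"dz": 0,"turn": 0,"hand": 0.5},{"dx": 0,"dy": 0,"dz": 0,"turn": 0,"hand": 0.5}]'

```text
clock: 4.9
ee_pos: [0.528, -0.192, 0.3052]
tcp_rot: [-180.0, -0.0, 179.8]
ft_force: [-0.2, 1.4, 0.1]
gripper_width: 0.503
gripper_force: 0.0
```

```bash
python3 - <<'E'
from h import *
np.set_printoptions(precision=4,suppress=True)
p=env.get_image("wrist");save(p,"w3.png");s=env.state();print(s["clock"],s["ee_pos"],s["tcp_rot"])
im=p["color"];hsv=cv2.cvtColor(im,cv2.COLOR_RGB2HSV)
for m,z in("thrust_washer",.011),("wide_rotor",.029),("thin_spacer",.011),("thick_spacer",.019),("collar",.015):
    print(m,[(np.round(b["uv"],1),b["confidence"],at(p,b["uv"],z)) for b in env.boxes_of(m,p)[:3]])
E
```

```text
4.95 [ 0.5282 -0.1908  0.3052] [179.9901  -0.0278 179.8898]
thrust_washer [(array([246.3, 244.6]), 0.8, array([ 0.5969, -0.2803,  0.011 ]))]
wide_rotor [(array([319.8, 205.5]), 0.62, array([ 0.5443, -0.1899,  0.029 ]))]
thin_spacer [(array([235.5, 160.7]), 0.73, array([ 0.495 , -0.2873,  0.011 ]))]
thick_spacer [(array([396.8, 254.7]), 0.72, array([ 0.6079, -0.0964,  0.019 ]))]
collar [(array([394.7, 171.1]), 0.92, array([ 0.5071, -0.1032,  0.015 ]))]
```

View pics/w3.png

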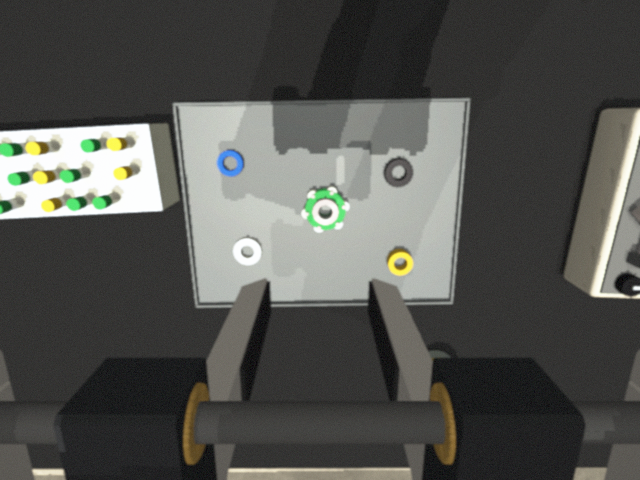

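Wrist view over the tray: blue spacer (231,162), collar (398,172), green rotor hub (326,211), washer (247,251), yellow spacer (400,263).

```bash
cat >> h.py <<'E'
def mask(p,kind):
    hsv=cv2.cvtColor(p["color"],cv2.COLOR_RGB2HSV);H,S,V=[hsv[...,i].astype(int) for i in range(3)]
    m={"white":(S<40)&(V>205),"blue":(H>95)&(H<125)&(S>120),"dark":(V<95),"green":(H>45)&(H<85)&(S>100),"rotor":((H>45)&(H<85)&(S>100))|((S<40)&(V>205))}[kind]
    return m.astype(np.uint8)
def blob(p,kind,uv,r=26):
    m=mask(p,kind);k=np.zeros_like(m);cv2.circle(k,(int(uv[0]),int(uv[1])),r,1,-1);m=m&k
    c=cv2.findContours(m,cv2.RETR_EXTERNAL,cv2.CHAIN_APPROX_NONE)[0]
    c=max(c,key=cv2.contourArea);h=cv2.convexHull(c);M=cv2.moments(h)
    return np.array([M["m10"]/M["m00"],M["m01"]/M["m00"]]),cv2.boundingRect(c)
E
python3 - <<'E'
from h import *
np.set_printoptions(precision=4,suppress=True)
p=env.get_image("wrist");s=env.state();print(s["ee_pos"])
for n,k,uv,r,z in("washer","white",(247,251),22,.007),("blue","blue",(231,162),22,.007),("collar","dark",(398,172),19,.009),("hub","white",(326,211),15,.027),("rotor","rotor",(326,211),27,.012):
    c,b=blob(p,k,uv,r);print(n,c,b,at(p,c,z)[:2])
E
```

```text
[ 0.5284 -0.1903  0.3056]
washer [244.6944 250.8596] (230, 237, 30, 28) [ 0.6074 -0.2812]
blue [228.2936 161.7214] (216, 149, 26, 26) [ 0.4976 -0.2947]
collar [395.7914 170.9954] (382, 157, 28, 29) [ 0.508  -0.0988]
hub [323.441  211.2333] (311, 199, 26, 25) [ 0.5522 -0.1836]
rotor [323.0153 209.5392] (299, 187, 50, 46) [ 0.5536 -0.1839]
```

step_arm --targets '[{"dx": -1.6,"dy": -1.85,"dz": 4.1,"turn": 0,"hand": 0.55},{"dx": -1.6,"dy": -1.85,"dz": 4.1,"turn": 0,"hand": 0.55},{"dx": -1.6,"dy": -1.85,"dz": 4.1,"turn": 0,"hand": 0.55},{"dx": -1.6,"dy": -1.85,"dz": 4.1,"turn": 0,"hand": 0.55},{"dx": -1.5,"dy": -1.85,"dz": 4.1,"turn": 0,"hand": 0.55},{"dx": 0,"dy": 0,"dz": 0,"turn": 0,"hand": 0.55},{"dx": 0,"dy": 0,"dz": 0,"turn": 0,"hand": 0.55},{"dx": 0,"dy": 0,"dz": 0,"turn": 0,"hand": 0.55}]'

```text
clock: 6.05
ee_pos: [0.6076, -0.2835, 0.1021]
tcp_rot: [-180.0, 0.1, 179.9]
ft_force: [0.2, 0.0, 0.5]
gripper_width: 0.554
gripper_force: 0.0
```

```bash
python3 - <<'E'
from h import *
np.set_printoptions(precision=4,suppress=True)
p=env.get_image("wrist");s=env.state();print(s["clock"],s["ee_pos"],s["tcp_rot"])
q=proj(p,[.6074,-.2812,.007]);print(q)
c,b=blob(p,"white",q,45);print(c,b,at(p,c,.007))
save(p,"w4.png")
g=cv2.cvtColor(p["color"],cv2.COLOR_RGB2GRAY);print(g[290,220:420:4]);
E
```

```text
6.1 [ 0.6078 -0.2834  0.1025] [-179.9822    0.1477  179.9329]
[320.3894 236.7562]
[322.525  241.7589] (298, 228, 49, 31) [ 0.6111 -0.2797  0.007 ]
[ 37  83  88 129  89  88  85  87  87  81  27  40 140 138 126 122 121 120
 118 121 116 121 119 130 140 140 141 141 141 138 140 142 138 142 145 143
 144 141 124  17  67  88  89  85  84  88 117 139 137 140]
```

View pics/w4.png

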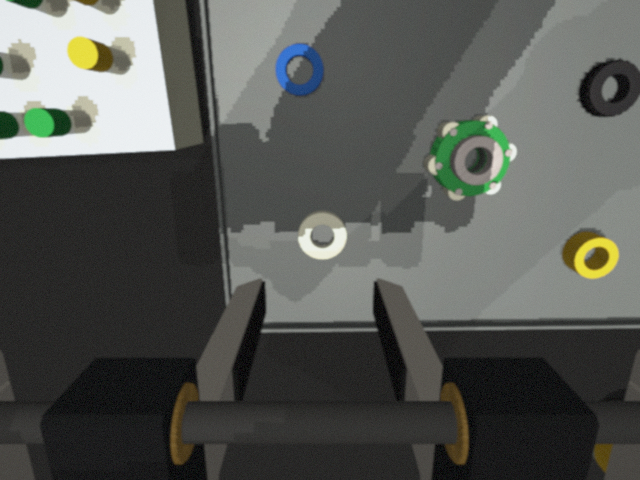

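The washer, half in shadow, spans (298–347, 212–260) with its centre at (322.5,236). The hover is aligned.

step_arm --targets '[{"dx": 0.05,"dy": 0.25,"dz": 4,"turn": 0,"hand": 0.55},{"dx": 0,"dy": 0,"dz": 3.5,"turn": 0,"hand": 0.55},{"dx": 0,"dy": 0,"dz": 1.5,"turn": 0,"hand": 0.55},{"dx": 0,"dy": 0,"dz": 0.65,"turn": 0,"hand": 0.55},{"dx": 0,"dy": 0,"dz": 0,"turn": 0,"hand": 0.55},{"dx": 0,"dy": 0,"dz": 0,"turn": 0,"hand": 0.2},{"dx": 0,"dy": 0,"dz": 0,"turn": 0,"hand": 0.2},{"dx": 0,"dy": 0,"dz": 0,"turn": 0,"hand": 0.2},{"dx": 0,"dy": 0,"dz": 0,"turn": 0,"hand": 0.2},{"dx": 0,"dy": 0,"dz": 0,"turn": 0,"hand": 0.2}]' --squeeze 20

```text
clock: 7.1
ee_pos: [0.6073, -0.2816, 0.0052]
tcp_rot: [-180.0, 0.1, 179.9]
ft_force: [-0.4, 0.9, 7.8]
gripper_width: 0.352
gripper_force: 20.0
```

step_arm --targets '[{"dx": 0,"dy": 0,"dz": -2,"turn": 0,"hand": 0.2},{"dx": 0,"dy": 0,"dz": -4,"turn": 0,"hand": 0.2},{"dx": 0,"dy": 0,"dz": -4.5,"turn": 0,"hand": 0.2},{"dx": 0.5,"dy": 2,"dz": -4.5,"turn": 0,"hand": 0.2},{"dx": 1,"dy": 4.4,"dz": -2,"turn": 0,"hand": 0.2},{"dx": 1,"dy": 4.7,"dz": 0,"turn": 0,"hand": 0.2},{"dx": 1,"dy": 4.7,"dz": 0,"turn": 0,"hand": 0.2},{"dx": 1,"dy": 4.7,"dz": 0,"turn": 0,"hand": 0.2},{"dx": 1,"dy": 4.7,"dz": 0,"turn": 0,"hand": 0.2},{"dx": 1,"dy": 4.7,"dz": 0,"turn": 0,"hand": 0.2}]'

```text
clock: 8.1
ee_pos: [0.5415, 0.0195, 0.1746]
tcp_rot: [180.0, 0.1, 179.9]
ft_force: [0.7, 0.7, 0.0]
gripper_width: 0.352
gripper_force: 20.0
```

step_arm --targets '[{"dx": 1,"dy": 4.7,"dz": 0,"turn": 0,"hand": 0.2},{"dx": 1,"dy": 4.7,"dz": 0,"turn": 0,"hand": 0.2},{"dx": 1,"dy": 4.6,"dz": 0,"turn": 0,"hand": 0.2},{"dx": 0.7,"dy": 2.4,"dz": 0,"turn": 0,"hand": 0.2},{"dx": 0,"dy": 0,"dz": 0,"turn": 0,"hand": 0.2},{"dx": 0,"dy": 0,"dz": 0,"turn": 0,"hand": 0.2},{"dx": 0,"dy": 0,"dz": 0,"turn": 0,"hand": 0.2}]'

```text
clock: 8.8
ee_pos: [0.5058, 0.1806, 0.1742]
tcp_rot: [-180.0, 0.0, 179.8]
ft_force: [0.9, -0.7, -0.0]
gripper_width: 0.351
gripper_force: 20.0
```

```bash
python3 - <<'E'
from h import *
np.set_printoptions(precision=4,suppress=True)
p=env.get_image("wrist");s=env.state();print(s["clock"],s["ee_pos"],s["tcp_rot"],s["gripper_width"])
print(proj(p,[.505,.183,.14]),proj(p,[.505,.183,.0735]),proj(p,s["ee_pos"]))
im=cv2.cvtColor(p["color"],cv2.COLOR_RGB2BGR)
cv2.imwrite("pics/c5.png",cv2.resize(im[190:330,230:410],None,fx=4,fy=4,interpolation=cv2.INTER_CUBIC))
E
```

```text
8.85 [0.5058 0.1805 0.1742] [-179.9929    0.0132  179.7824] 0.3490949449280113
[320.9193 267.0813] [320.5074 233.9692] [316.0438 294.0063]
```

View pics/c5.png

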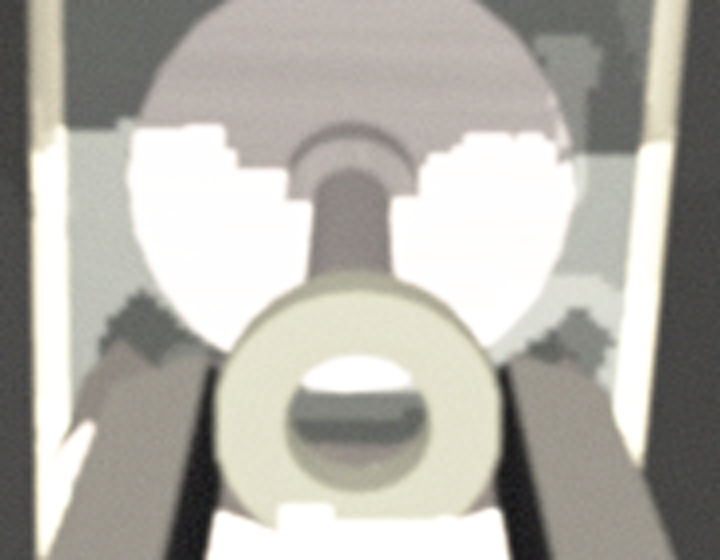

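The held washer is centred at crop (359,415), with the spindle stem just behind it at column 351. I'll lower it until it is just over the tip and check through the bore.

step_arm --targets '[{"dx": 0,"dy": -0.05,"dz": 1.5,"turn": 0,"hand": 0.2},{"dx": 0,"dy": 0,"dz": 1.3,"turn": 0,"hand": 0.2},{"dx": 0,"dy": 0,"dz": 0,"turn": 0,"hand": 0.2},{"dx": 0,"dy": 0,"dz": 0,"turn": 0,"hand": 0.2},{"dx": 0,"dy": 0,"dz": 0,"turn": 0,"hand": 0.2},{"dx": 0,"dy": 0,"dz": 0,"turn": 0,"hand": 0.2}]'

```text
clock: 9.45
ee_pos: [0.5057, 0.1814, 0.1464]
tcp_rot: [180.0, 0.0, 179.9]
ft_force: [-0.2, 0.1, 0.0]
gripper_width: 0.35
gripper_force: 20.0
```

```bash
python3 - <<'E'
from h import *
np.set_printoptions(precision=4,suppress=True)
p=env.get_image("wrist");s=env.state();print(s["clock"],s["ee_pos"],s["tcp_rot"],s["ft_force"])
E=np.array(s["ee_pos"]);print(proj(p,E),proj(p,[.505,.1815,.14]),proj(p,[E[0],E[1],E[2]+.006]),proj(p,[E[0],E[1],E[2]-.002]))
im=cv2.cvtColor(p["color"],cv2.COLOR_RGB2BGR)
cv2.imwrite("pics/c6.png",cv2.resize(im[240:330,265:375],None,fx=6.5,fy=6.5,interpolation=cv2.INTER_CUBIC))
E
```

```text
9.5 [0.5056 0.1814 0.1464] [179.9806   0.029  179.8923] [0.4723 0.9132 0.3389]
[316.3088 293.8756] [316.5368 287.2772] [316.2327 299.2745] [316.3331 292.1456]
```

View pics/c6.png

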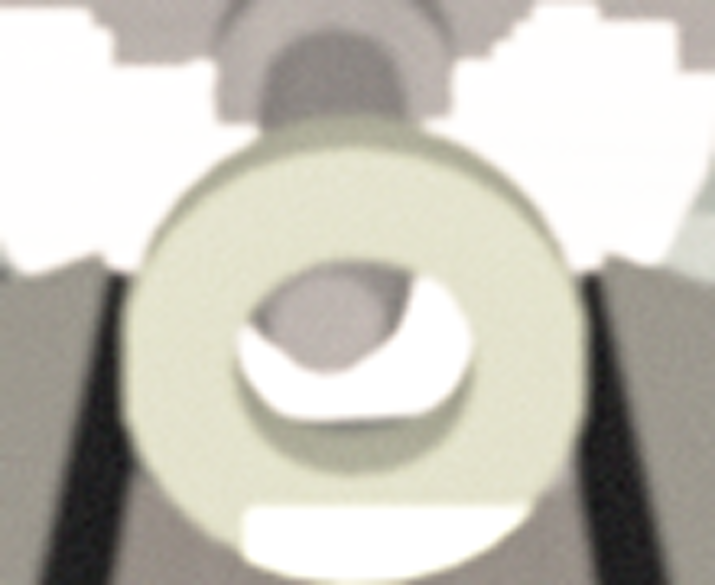

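The bore centre is at crop (354,365) and the tip face at (329,317), where aligned would put it near (354,295). The ring has to move about 1.8 mm in −y and 1.8 mm in +x.

step_arm --targets '[{"dx": -0.18,"dy": -0.18,"dz": 0,"turn": 0,"hand": 0.2},{"dx": 0,"dy": 0,"dz": 0,"turn": 0,"hand": 0.2},{"dx": 0,"dy": 0,"dz": 0,"turn": 0,"hand": 0.2},{"dx": 0,"dy": 0,"dz": 0.5,"turn": 0,"hand": 0.2},{"dx": 0,"dy": 0,"dz": 0.5,"turn": 0,"hand": 0.2},{"dx": 0,"dy": 0,"dz": 0.5,"turn": 0,"hand": 0.2},{"dx": 0,"dy": 0,"dz": 0.5,"turn": 0,"hand": 0.2},{"dx": 0,"dy": 0,"dz": 0,"turn": 0,"hand": 0.2},{"dx": 0,"dy": 0,"dz": 0,"turn": 0,"hand": 0.2}]'

```text
clock: 10.4
ee_pos: [0.5072, 0.1794, 0.1258]
tcp_rot: [-180.0, -0.0, 179.9]
ft_force: [-0.7, 0.3, 0.1]
gripper_width: 0.349
gripper_force: 20.0
```

```bash
python3 - <<'E'
from h import *
np.set_printoptions(precision=4,suppress=True)
for i in range(3):
    p=env.get_image("wrist");s=env.state();print(s["clock"],s["ee_pos"],s["tcp_rot"],s["ft_force"],s["moment"])
im=cv2.cvtColor(p["color"],cv2.COLOR_RGB2GRAY)
for r in (284,288,292,296,300): print(r,im[r,280:362:2])
E
```

```text
10.45 [0.5073 0.1795 0.126 ] [-179.9944   -0.0001  179.8885] [0.336  0.2352 0.1927] [-0.0055  0.0076  0.0072]
10.5 [0.5073 0.1796 0.1261] [179.9961   0.0079 179.8936] [-0.526   0.146  -0.6631] [ 0.0426 -0.0043  0.0375]
10.55 [0.5073 0.1796 0.1262] [179.9935   0.013  179.8956] [ 1.1706  0.2604 -1.039 ] [-0.0225  0.0062  0.0513]
284 [120  48 112 210 226 224 225 226 225 225 224 224 222 197 148 137 138 141
 143 140 139 138 139 139 135 152 196 222 224 226 225 226 226 226 224 225
 211 107  46 119 153]
288 [ 94  49 171 224 225 225 224 226 224 224 223 225 227 147 133 138 143 144
 144 145 145 145 141 142 132 133 194 248 231 224 224 222 225 225 224 223
 222 167  47  87 145]
292 [ 56  59 178 226 225 225 224 224 226 224 224 250 245 138 140 144 146 151
 149 152 156 150 149 148 141 139 177 254 247 223 224 225 224 224 224 225
 225 179  53  54 130]
296 [ 36  50 174 225 224 226 223 224 225 224 208 199 203 134 142 150 155 155
 159 164 162 156 155 148 148 137 151 239 213 211 224 226 224 223 225 224
 223 181  55  36 100]
300 [ 33  46 174 223 225 223 225 224 225 226 218 173 142 136 142 159 176 181
 183 182 180 189 182 173 149 137 134 156 171 221 224 223 225 224 225 224
 226 177  47  36  63]
```

step_arm --targets '[{"dx": 0,"dy": 0,"dz": 1,"turn": 0,"hand": 0.2},{"dx": 0,"dy": 0,"dz": 1,"turn": 0,"hand": 0.2},{"dx": 0,"dy": 0,"dz": 1,"turn": 0,"hand": 0.2},{"dx": 0,"dy": 0,"dz": 0.5,"turn": 0,"hand": 0.2},{"dx": 0,"dy": 0,"dz": 0.15,"turn": 0,"hand": 0.2},{"dx": 0,"dy": 0,"dz": 0,"turn": 0,"hand": 0.2},{"dx": 0,"dy": 0,"dz": 0,"turn": 0,"hand": 0.2}]'

```text
clock: 11.25
ee_pos: [0.5074, 0.1796, 0.0897]
tcp_rot: [180.0, 0.0, 179.9]
ft_force: [0.8, 0.1, -0.0]
gripper_width: 0.346
gripper_force: 20.0
```

step_arm --targets '[{"dx": 0,"dy": 0,"dz": 0.1,"turn": 0,"hand": 0.2},{"dx": 0,"dy": 0,"dz": 0,"turn": 0,"hand": 0.2},{"dx": 0,"dy": 0,"dz": 0,"turn": 0,"hand": 0.2}]'

```text
clock: 11.55
ee_pos: [0.5073, 0.1796, 0.0886]
tcp_rot: [180.0, 0.0, 179.9]
ft_force: [0.1, 0.6, 0.1]
gripper_width: 0.352
gripper_force: 20.0
```

step_arm --targets '[{"dx": 0,"dy": 0,"dz": 0.06,"turn": 0,"hand": 0.2},{"dx": 0,"dy": 0,"dz": 0,"turn": 0,"hand": 0.2},{"dx": 0,"dy": 0,"dz": 0.05,"turn": 0,"hand": 0.2},{"dx": 0,"dy": 0,"dz": 0,"turn": 0,"hand": 0.2},{"dx": 0,"dy": 0,"dz": 0,"turn": 0,"hand": 0.2}]'

```text
clock: 12.05
ee_pos: [0.5074, 0.1796, 0.088]
tcp_rot: [180.0, 0.0, 179.9]
ft_force: [-4.2, -2.9, 13.6]
gripper_width: 0.353
gripper_force: 20.0
```

step_arm --targets '[{"dx": 0,"dy": 0,"dz": -0.03,"turn": 0,"hand": 0.4},{"dx": 0,"dy": 0,"dz": 0,"turn": 0,"hand": 0.5},{"dx": 0,"dy": 0,"dz": 0,"turn": 0,"hand": 0.5},{"dx": 0,"dy": 0,"dz": -2,"turn": 0,"hand": 0.5},{"dx": 0,"dy": 0,"dz": -4,"turn": 0,"hand": 0.5},{"dx": 0,"dy": 0,"dz": -4,"turn": 0,"hand": 0.5},{"dx": -0.3,"dy": -2,"dz": -2,"turn": 0,"hand": 0.5},{"dx": -0.5,"dy": -4.5,"dz": 0,"turn": 0,"hand": 0.5},{"dx": -0.5,"dy": -4.5,"dz": 0,"turn": 0,"hand": 0.5},{"dx": -0.5,"dy": -4.5,"dz": 0,"turn": 0,"hand": 0.5}]'

```text
clock: 13.05
ee_pos: [0.5248, 0.0231, 0.2079]
tcp_rot: [180.0, 0.0, 179.9]
ft_force: [1.2, 0.4, 0.1]
gripper_width: 0.502
gripper_force: 0.0
```

step_arm --targets '[{"dx": -0.6,"dy": -4.6,"dz": 0,"turn": 0,"hand": 0.5},{"dx": -0.6,"dy": -4.6,"dz": 0,"turn": 0,"hand": 0.5},{"dx": -0.6,"dy": -4.6,"dz": 0,"turn": 0,"hand": 0.5},{"dx": -0.5,"dy": -4.5,"dz": 2,"turn": 0,"hand": 0.5},{"dx": -0.4,"dy": -2.7,"dz": 3,"turn": 0,"hand": 0.5},{"dx": 0,"dy": 0,"dz": 3,"turn": 0,"hand": 0.5},{"dx": 0,"dy": 0,"dz": 0,"turn": 0,"hand": 0.5},{"dx": 0,"dy": 0,"dz": 0,"turn": 0,"hand": 0.5},{"dx": 0,"dy": 0,"dz": 0,"turn": 0,"hand": 0.5}]'

```text
clock: 13.95
ee_pos: [0.5524, -0.1851, 0.1292]
tcp_rot: [-180.0, 0.1, 179.9]
ft_force: [-0.3, 0.3, 0.2]
gripper_width: 0.499
gripper_force: 0.0
```

```bash
python3 - <<'E'
from h import *
np.set_printoptions(precision=4,suppress=True)
p=env.get_image("wrist");s=env.state();print(s["clock"],s["ee_pos"],s["tcp_rot"])
q=proj(p,[.5528,-.1836,.029]);print(q)
for k,r,z in("green",60,.016),("rotor",60,.012):
    c,b=blob(p,k,q,r);print(k,c,b,at(p,c,z))
g=cv2.cvtColor(p["color"],cv2.COLOR_RGB2HSV)
r=int(q[1]);print(g[r,int(q[0])-40:int(q[0])+41:2]);print(g[r-40:r+41:2,int(q[0])])
E
```

```text
14.0 [ 0.5525 -0.185   0.1292] [179.9988   0.1216 179.9608]
[319.1512 235.5717]
green [318.6726 228.2952] (287, 196, 64, 65) [ 0.551 -0.184  0.016]
rotor [318.6726 228.2952] (287, 196, 64, 65) [ 0.5521 -0.184   0.012 ]
[[ 50  12 128]
 [ 35  10 161]
 [ 45  14 226]
 [ 49   9 229]
 [ 30  14 203]
 [ 15  21 194]
 [ 23  19 171]
 [ 63 114 163]
 [ 66 160 167]
 [ 63 109 166]
 [ 24  19 189]
 [ 12  21 208]
 [ 14  21 205]
 [ 13  24 203]
 [ 11  21 136]
 [ 42  25  51]
 [ 73  42  43]
 [ 58  79  55]
 [ 62  53  68]
 [ 57  38  73]
 [ 64  26  68]
 [ 60  41  69]
 [ 62  65  63]
 [ 63  81  57]
 [ 65  75  41]
 [ 53  31  75]
 [ 15  21 173]
 [ 11  24 206]
 [ 11  21 199]
 [  8  20 192]
 [ 49  38 159]
 [ 64 149 149]
 [ 65 159 149]
 [ 65 158 150]
 [ 66 161 152]
 [ 66 155 145]
 [ 62  44 117]
 [ 48  11 117]
 [ 45   4 115]
 [ 42  11 116]
 [ 30   5 113]]
[[ 62  83  77]
 [ 66 169  86]
 [ 64 154  93]
 [ 67 172  95]
 [ 65 156  95]
 [ 65 162  96]
 [ 67 181  93]
 [ 66 163  94]
 [ 64 100  87]
 [  6  16  82]
 [  9  23 113]
 [  9  22 118]
 [ 14  24 115]
 [ 13  20 150]
 [ 23  15 158]
 [ 30  10 127]
 [ 45  12 125]
 [ 40   7 110]
 [ 75  14  71]
 [120   4  69]
 [ 64  26  68]
 [ 60  82  50]
 [ 54  33  39]
 [ 60  56  64]
 [ 40  22  71]
 [  8  17 119]
 [ 12  19 199]
 [ 11  21 194]
 [  5  18 189]
 [ 40  23 169]
 [ 65 129 152]
 [ 65 163 152]
 [ 65 155 148]
 [ 62  69 122]
 [ 60   5 112]
 [ 60   9 116]
 [ 43  16 115]
 [ 48  11 113]
 [ 60   6 120]
 [ 53   8 132]
 [ 55  11 135]]
```

step_arm --targets '[{"dx": 0,"dy": 0,"dz": 4,"turn": 0,"hand": 0.5},{"dx": 0,"dy": 0,"dz": 4,"turn": 0,"hand": 0.5},{"dx": 0,"dy": 0,"dz": 2,"turn": 0,"hand": 0.5},{"dx": 0,"dy": 0,"dz": 0.75,"turn": 0,"hand": 0.5},{"dx": 0,"dy": 0,"dz": 0,"turn": 0,"hand": 0.5},{"dx": 0,"dy": 0,"dz": 0,"turn": 0,"hand": 0.15},{"dx": 0,"dy": 0,"dz": 0,"turn": 0,"hand": 0.15},{"dx": 0,"dy": 0,"dz": 0,"turn": 0,"hand": 0.15},{"dx": 0,"dy": 0,"dz": 0,"turn": 0,"hand": 0.15},{"dx": 0,"dy": 0,"dz": 0,"turn": 0,"hand": 0.15}]' --squeeze 30

```text
clock: 15.0
ee_pos: [0.5523, -0.1855, 0.0212]
tcp_rot: [180.0, 0.1, 179.9]
ft_force: [-0.8, 1.3, 9.6]
gripper_width: 0.301
gripper_force: 30.0
```

step_arm --targets '[{"dx": 0,"dy": 0,"dz": -2,"turn": 0,"hand": 0.15},{"dx": 0,"dy": 0,"dz": -4,"turn": 0,"hand": 0.15},{"dx": 0,"dy": 0,"dz": -4.5,"turn": 0,"hand": 0.15},{"dx": 0.3,"dy": 2,"dz": -4.5,"turn": 0,"hand": 0.15},{"dx": 0.5,"dy": 4,"dz": -2,"turn": 0,"hand": 0.15},{"dx": 0.6,"dy": 4.7,"dz": 0,"turn": 0,"hand": 0.15},{"dx": 0.6,"dy": 4.7,"dz": 0,"turn": 0,"hand": 0.15},{"dx": 0.6,"dy": 4.7,"dz": 0,"turn": 0,"hand": 0.15},{"dx": 0.6,"dy": 4.7,"dz": 0,"turn": 0,"hand": 0.15},{"dx": 0.6,"dy": 4.7,"dz": 0,"turn": 0,"hand": 0.15}]'

```text
clock: 16.0
ee_pos: [0.5135, 0.1114, 0.1907]
tcp_rot: [180.0, 0.0, 179.9]
ft_force: [0.7, -0.5, -2.3]
gripper_width: 0.303
gripper_force: 30.0
```

step_arm --targets '[{"dx": 0.5,"dy": 4.2,"dz": 0,"turn": 0,"hand": 0.15},{"dx": 0.2,"dy": 2.8,"dz": 0,"turn": 0,"hand": 0.15},{"dx": 0,"dy": 0,"dz": 1,"turn": 0,"hand": 0.15},{"dx": 0,"dy": 0,"dz": 0.8,"turn": 0,"hand": 0.15},{"dx": 0,"dy": 0,"dz": 0,"turn": 0,"hand": 0.15},{"dx": 0,"dy": 0,"dz": 0,"turn": 0,"hand": 0.15},{"dx": 0,"dy": 0,"dz": 0,"turn": 0,"hand": 0.15}]'

```text
clock: 16.7
ee_pos: [0.5075, 0.1786, 0.1725]
tcp_rot: [180.0, 0.0, 179.8]
ft_force: [0.3, 0.1, -1.3]
gripper_width: 0.302
gripper_force: 30.0
```

```bash
python3 - <<'E'
from h import *
np.set_printoptions(precision=4,suppress=True)
p=env.get_image("wrist");s=env.state();print(s["clock"],s["ee_pos"],s["tcp_rot"],s["ft_force"])
E=np.array(s["ee_pos"]);print(proj(p,E),proj(p,E+[0,0,.0078]),proj(p,[.507,.1796,.14]))
im=cv2.cvtColor(p["color"],cv2.COLOR_RGB2BGR)
cv2.imwrite("pics/c7.png",cv2.resize(im[240:340,260:380],None,fx=6,fy=6,interpolation=cv2.INTER_CUBIC))
g=cv2.cvtColor(p["color"],cv2.COLOR_RGB2GRAY)
for r in range(270,320,3): print(r,g[r,288:352:2])
E
```

```text
16.75 [0.5075 0.1789 0.1726] [179.9853   0.0231 179.8215] [ 0.4134  0.5172 -1.6485]
[316.7131 294.0522] [316.6249 301.1416] [318.3123 268.5933]
270 [122 120 119 124 119 128 131 136 136 136 137 138 139 145 150 154 155 153
 151 146 137 141 140 136 136 130 124 119 120 119 119 119]
273 [122 119 118 125 131 134 133 136 149 164 177 176 182 183 182 185 186 184
 186 184 181 177 164 146 135 136 131 129 124 119 120 119]
276 [118 121 124 130 132 138 154 177 181 182 181 179 184 182 183 184 183 181
 182 187 186 186 186 186 175 154 136 131 131 120 120 122]
279 [115 126 128 135 154 178 183 181 180 179 179 184 182 185 184 183 184 185
 185 184 187 187 181 182 182 186 174 147 131 130 118 111]
282 [ 67 118 134 164 184 180 179 178 180 183 187 185 185 191 199 209 208 203
 192 186 182 186 184 184 187 183 182 181 162 135 121  61]
285 [ 56 124 166 182 181 179 181 179 181 185 180 192 222 249 255 255 255 255
 249 228 197 184 180 185 181 177 182 180 185 171 130  60]
288 [ 78 157 176 181 181 179 185 184 182 157 139 140 139 137 137 139 138 141
 140 142 142 138 158 174 179 181 184 184 185 183 156  75]
291 [112 17
[... 638 characters left out ...]
 187 185 184 182 182 118]
306 [117 177 184 184 184 182 173 150 128 132 132 128 115 108 106 102 100 103
 105 119 127 128 131 128 151 184 185 183 187 182 174 117]
309 [ 99 174 185 179 183 180 184 181 143 130 131 137 140 143 138 134 133 135
 134 134 131 131 131 153 181 187 185 182 184 183 164  81]
312 [ 50 136 182 181 182 188 180 183 174 153 139 135 137 141 142 141 138 136
 137 135 137 137 163 186 188 183 183 181 178 182 156  59]
315 [ 55 117 160 181 182 180 176 178 184 184 182 163 149 145 142 143 140 144
 145 154 166 181 183 183 182 179 179 183 181 197 182  84]
318 [ 63 110 122 147 172 178 177 185 186 185 181 183 181 185 183 185 183 185
 186 186 187 182 181 179 178 181 182 184 193 194 190 102]
```

```bash
python3 - <<'E'
from h import *
np.set_printoptions(precision=4,suppress=True)
p=env.get_image("wrist");s=env.state();print(s["ee_pos"])
g=cv2.cvtColor(p["color"],cv2.COLOR_RGB2GRAY)
print(g[262:345,317:322].mean(1).astype(int))
m=((g>165)&(g<200)).astype(np.uint8);k=np.zeros_like(m);cv2.circle(k,(319,300),36,1,-1)
cs,h=cv2.findContours(m&k,cv2.RETR_CCOMP,cv2.CHAIN_APPROX_NONE)
for c in cs:
    if cv2.contourArea(c)>300: print(cv2.contourArea(c),cv2.boundingRect(c),cv2.fitEllipse(c))
E=np.array(s["ee_pos"]);T=E+[0,0,.0078]
for r in(.0085,.015): print(proj(p,T+[r,0,0]),proj(p,T-[r,0,0]),proj(p,T+[0,r,0]),proj(p,T-[0,r,0]))
E
```

```text
[0.5075 0.179  0.1725]
[121 130 137 139 138 137 139 142 155 175 183 185 188 185 185 184 183 183
 182 185 206 247 255 255 242 173 139 137 137 138 136 126 112 103 100  87
  81  82  80  80  79  83  87  94 102 112 127 134 135 138 139 139 139 143
 153 171 186 187 185 198 238 254 255 254 254 254 253 238 205 192 192 205
 245 255 255 255 255 255 255 255 255 255 255]
2699.5 (289, 271, 61, 62) ((319.052490234375, 300.970947265625), (60.01401901245117, 62.482479095458984), 89.28301239013672)
1078.5 (299, 281, 41, 37) ((318.96014404296875, 299.6950988769531), (35.57184982299805, 38.60991668701172), 87.7704086303711)
[316.5837 317.4381] [316.4271 284.1238] [334.7624 300.9518] [298.2511 301.0404]
[316.6414 329.7312] [316.3651 270.9205] [348.7234 300.918 ] [284.2916 301.0743]
```

step_arm --targets '[{"dx": 0.15,"dy": 0.06,"dz": 0.5,"turn": 0,"hand": 0.15},{"dx": 0,"dy": 0,"dz": 0.4,"turn": 0,"hand": 0.15},{"dx": 0,"dy": 0,"dz": 0,"turn": 0,"hand": 0.15},{"dx": 0,"dy": 0,"dz": 0,"turn": 0,"hand": 0.15},{"dx": 0,"dy": 0,"dz": 0.3,"turn": 0,"hand": 0.15},{"dx": 0,"dy": 0,"dz": 0.3,"turn": 0,"hand": 0.15},{"dx": 0,"dy": 0,"dz": 0.3,"turn": 0,"hand": 0.15},{"dx": 0,"dy": 0,"dz": 0.3,"turn": 0,"hand": 0.15},{"dx": 0,"dy": 0,"dz": 0,"turn": 0,"hand": 0.15},{"dx": 0,"dy": 0,"dz": 0,"turn": 0,"hand": 0.15}]'

```text
clock: 17.8
ee_pos: [0.5057, 0.1801, 0.1511]
tcp_rot: [-180.0, -0.0, 179.9]
ft_force: [-0.2, 0.7, -1.7]
gripper_width: 0.305
gripper_force: 30.0
```

step_arm --targets '[{"dx": -0.03,"dy": -0.04,"dz": 0.4,"turn": 0,"hand": 0.15},{"dx": 0,"dy": 0,"dz": 0.5,"turn": 0,"hand": 0.15},{"dx": 0,"dy": 0,"dz": 0.6,"turn": 0,"hand": 0.15},{"dx": 0,"dy": 0,"dz": 0.6,"turn": 0,"hand": 0.15},{"dx": 0,"dy": 0,"dz": 0.6,"turn": 0,"hand": 0.15},{"dx": 0,"dy": 0,"dz": 0.6,"turn": 0,"hand": 0.15},{"dx": 0,"dy": 0,"dz": 0.3,"turn": 0,"hand": 0.15},{"dx": 0,"dy": 0,"dz": 0.1,"turn": 0,"hand": 0.15},{"dx": 0,"dy": 0,"dz": 0,"turn": 0,"hand": 0.15},{"dx": 0,"dy": 0,"dz": 0,"turn": 0,"hand": 0.15}]'

```text
clock: 18.8
ee_pos: [0.5061, 0.1798, 0.1143]
tcp_rot: [180.0, 0.0, 179.9]
ft_force: [0.7, -0.1, -1.8]
gripper_width: 0.307
gripper_force: 30.0
```

step_arm --targets '[{"dx": 0,"dy": 0,"dz": 0.1,"turn": 0,"hand": 0.15},{"dx": 0,"dy": 0,"dz": 0.06,"turn": 0,"hand": 0.15},{"dx": 0,"dy": 0,"dz": 0.05,"turn": 0,"hand": 0.15},{"dx": 0,"dy": 0,"dz": 0,"turn": 0,"hand": 0.15},{"dx": 0,"dy": 0,"dz": 0,"turn": 0,"hand": 0.15}]'

```text
clock: 19.3
ee_pos: [0.5061, 0.1798, 0.1123]
tcp_rot: [180.0, 0.0, 179.9]
ft_force: [-1.3, -1.3, 3.6]
gripper_width: 0.302
gripper_force: 30.0
```

step_arm --targets '[{"dx": 0,"dy": 0,"dz": 0.05,"turn": 0,"hand": 0.15},{"dx": 0,"dy": 0,"dz": 0,"turn": 0,"hand": 0.15},{"dx": 0,"dy": 0,"dz": 0,"turn": 0,"hand": 0.15}]'

```text
clock: 19.6
ee_pos: [0.5062, 0.1798, 0.1122]
tcp_rot: [180.0, 0.0, 179.9]
ft_force: [-2.9, -1.1, 13.0]
gripper_width: 0.304
gripper_force: 30.0
```

step_arm --targets '[{"dx": 0,"dy": 0,"dz": -0.03,"turn": 0,"hand": 0.4},{"dx": 0,"dy": 0,"dz": 0,"turn": 0,"hand": 0.5},{"dx": 0,"dy": 0,"dz": 0,"turn": 0,"hand": 0.5},{"dx": 0,"dy": 0,"dz": -2,"turn": 0,"hand": 0.5},{"dx": 0,"dy": 0,"dz": -4,"turn": 0,"hand": 0.5},{"dx": 0,"dy": -1,"dz": -3,"turn": 0,"hand": 0.5},{"dx": 0.1,"dy": -4.6,"dz": 0,"turn": 0,"hand": 0.5},{"dx": 0.1,"dy": -4.6,"dz": 0,"turn": 0,"hand": 0.5},{"dx": 0.1,"dy": -4.6,"dz": 0,"turn": 0,"hand": 0.5},{"dx": 0.1,"dy": -4.6,"dz": 0,"turn": 0,"hand": 0.5}]'

```text
clock: 20.6
ee_pos: [0.5013, -0.0159, 0.202]
tcp_rot: [180.0, 0.0, 179.9]
ft_force: [1.1, -0.7, 0.5]
gripper_width: 0.505
gripper_force: 0.0
```

step_arm --targets '[{"dx": 0.1,"dy": -4.6,"dz": 0,"turn": 0,"hand": 0.5},{"dx": 0.1,"dy": -4.6,"dz": 0,"turn": 0,"hand": 0.5},{"dx": 0.1,"dy": -4.6,"dz": 0,"turn": 0,"hand": 0.5},{"dx": 0.1,"dy": -4.6,"dz": 0,"turn": 0,"hand": 0.5},{"dx": 0.1,"dy": -4.6,"dz": 1,"turn": 0,"hand": 0.5},{"dx": 0,"dy": -3.6,"dz": 2,"turn": 0,"hand": 0.5},{"dx": 0,"dy": -1.6,"dz": 4,"turn": 0,"hand": 0.5},{"dx": 0,"dy": 0,"dz": 3.2,"turn": 0,"hand": 0.5},{"dx": 0,"dy": 0,"dz": 0,"turn": 0,"hand": 0.5},{"dx": 0,"dy": 0,"dz": 0,"turn": 0,"hand": 0.5}]'

```text
clock: 21.6
ee_pos: [0.496, -0.2963, 0.1003]
tcp_rot: [-180.0, -0.1, 179.9]
ft_force: [1.2, 0.2, 0.2]
gripper_width: 0.5
gripper_force: 0.0
```

```bash
cat >> h.py <<'E'
def look(k,X,r,z):
    p=env.get_image("wrist");s=env.state();q=proj(p,X);c,b=blob(p,k,q,r)
    print(s["clock"],s["ee_pos"],s["tcp_rot"],q,c,b,at(p,c,z));return p
E
python3 - <<'E'
from h import *
np.set_printoptions(precision=4,suppress=True)
env.get_image("wrist");look("blue",[.4976,-.2947,.007],45,.007)
E
```

```text
21.7 [ 0.4971 -0.2963  0.1016] [-179.9665    0.113   179.927 ] [319.4957 238.7291] [319.9528 239.2011] (299, 218, 43, 43) [ 0.4979 -0.2944  0.007 ]
```

step_arm --targets '[{"dx": -0.1,"dy": 0.05,"dz": 4,"turn": 0,"hand": 0.5},{"dx": 0,"dy": 0,"dz": 3.5,"turn": 0,"hand": 0.5},{"dx": 0,"dy": 0,"dz": 1.5,"turn": 0,"hand": 0.5},{"dx": 0,"dy": 0,"dz": 0.6,"turn": 0,"hand": 0.5},{"dx": 0,"dy": 0,"dz": 0,"turn": 0,"hand": 0.5},{"dx": 0,"dy": 0,"dz": 0,"turn": 0,"hand": 0.15},{"dx": 0,"dy": 0,"dz": 0,"turn": 0,"hand": 0.15},{"dx": 0,"dy": 0,"dz": 0,"turn": 0,"hand": 0.15},{"dx": 0,"dy": 0,"dz": 0,"turn": 0,"hand": 0.15},{"dx": 0,"dy": 0,"dz": 0,"turn": 0,"hand": 0.15}]' --squeeze 20

```text
clock: 22.7
ee_pos: [0.4978, -0.2959, 0.0049]
tcp_rot: [-180.0, 0.1, 179.9]
ft_force: [-1.6, 0.7, 10.5]
gripper_width: 0.307
gripper_force: 20.0
```

step_arm --targets '[{"dx": 0,"dy": 0,"dz": -2,"turn": 0,"hand": 0.15},{"dx": 0,"dy": 0,"dz": -4,"turn": 0,"hand": 0.15},{"dx": 0,"dy": 0,"dz": -4.5,"turn": 0,"hand": 0.15},{"dx": 0,"dy": 2,"dz": -4.5,"turn": 0,"hand": 0.15},{"dx": -0.1,"dy": 4.2,"dz": -2,"turn": 0,"hand": 0.15},{"dx": -0.1,"dy": 4.7,"dz": 0,"turn": 0,"hand": 0.15},{"dx": -0.1,"dy": 4.7,"dz": 0,"turn": 0,"hand": 0.15},{"dx": -0.1,"dy": 4.7,"dz": 0,"turn": 0,"hand": 0.15},{"dx": -0.1,"dy": 4.7,"dz": 0,"turn": 0,"hand": 0.15},{"dx": -0.1,"dy": 4.7,"dz": 0,"turn": 0,"hand": 0.15}]'

```text
clock: 23.7
ee_pos: [0.5034, 0.0032, 0.1745]
tcp_rot: [180.0, 0.1, 179.9]
ft_force: [1.2, 0.1, -1.1]
gripper_width: 0.303
gripper_force: 20.0
```

step_arm --targets '[{"dx": -0.1,"dy": 4.7,"dz": 0,"turn": 0,"hand": 0.15},{"dx": -0.1,"dy": 4.7,"dz": 0,"turn": 0,"hand": 0.15},{"dx": 0,"dy": 4.6,"dz": 0,"turn": 0,"hand": 0.15},{"dx": 0,"dy": 3.8,"dz": 0,"turn": 0,"hand": 0.15},{"dx": 0,"dy": 0,"dz": 1.2,"turn": 0,"hand": 0.15},{"dx": 0,"dy": 0,"dz": 1.2,"turn": 0,"hand": 0.15},{"dx": 0,"dy": 0,"dz": 0,"turn": 0,"hand": 0.15},{"dx": 0,"dy": 0,"dz": 0,"turn": 0,"hand": 0.15},{"dx": 0,"dy": 0,"dz": 0,"turn": 0,"hand": 0.15}]'

```text
clock: 24.6
ee_pos: [0.5064, 0.1782, 0.1503]
tcp_rot: [180.0, 0.0, 179.8]
ft_force: [-0.2, 1.5, -0.9]
gripper_width: 0.303
gripper_force: 20.0
```

```bash
python3 - <<'E'
from h import *
np.set_printoptions(precision=4,suppress=True)
p=env.get_image("wrist");s=env.state();print(s["clock"],s["ee_pos"],s["tcp_rot"],s["ft_force"])
E=np.array(s["ee_pos"]);print(proj(p,E+[0,0,.0061]),proj(p,[.5058,.1796,.14]))
hsv=cv2.cvtColor(p["color"],cv2.COLOR_RGB2HSV);g=hsv[...,2]
m=mask(p,"blue");k=np.zeros_like(m);cv2.circle(k,(319,297),42,1,-1);m&=k
cs,h=cv2.findContours(m,cv2.RETR_CCOMP,cv2.CHAIN_APPROX_NONE)
for c in cs:
    if cv2.contourArea(c)>300: print(cv2.contourArea(c),cv2.boundingRect(c),cv2.fitEllipse(c))
T=E+[0,0,.0061]
for r in(.0085,.015): print(proj(p,T+[r,0,0]),proj(p,T-[r,0,0]))
print(g[262:340,317:322].mean(1).astype(int))
im=cv2.cvtColor(p["color"],cv2.COLOR_RGB2BGR)
cv2.imwrite("pics/c8.png",cv2.resize(im[240:340,260:380],None,fx=6,fy=6,interpolation=cv2.INTER_CUBIC))
E
```

```text
24.65 [0.5064 0.1785 0.1503] [179.9791   0.0278 179.8099] [ 0.4911 -0.7751 -0.4024]
[316.694 299.573] [319.0709 284.396 ]
3056.0 (287, 266, 65, 62) ((318.9718017578125, 296.5898742675781), (61.390037536621094, 63.562957763671875), 96.04924011230469)
833.0 (300, 281, 39, 30) ((318.7720947265625, 295.5810852050781), (28.437559127807617, 37.44009780883789), 87.53268432617188)
[316.7775 315.8976] [316.6084 282.8248]
[316.84   328.1052] [316.5414 269.7212]
[149 146 138 137 139 137 139 147 164 181 185 185 183 183 183 182 183 181
 184 183 181 180 189 196 196 194 195 196 196 202 215 235 248 249 249 248
 248 249 244 222 181 151 139 136 136 126 115 122 134 137 139 138 140 149
 167 194 236 254 254 254 254 254 254 254 254 252 223 161 158 157 157 158
 159 157 156 158 157 156]
```

View pics/c8.png

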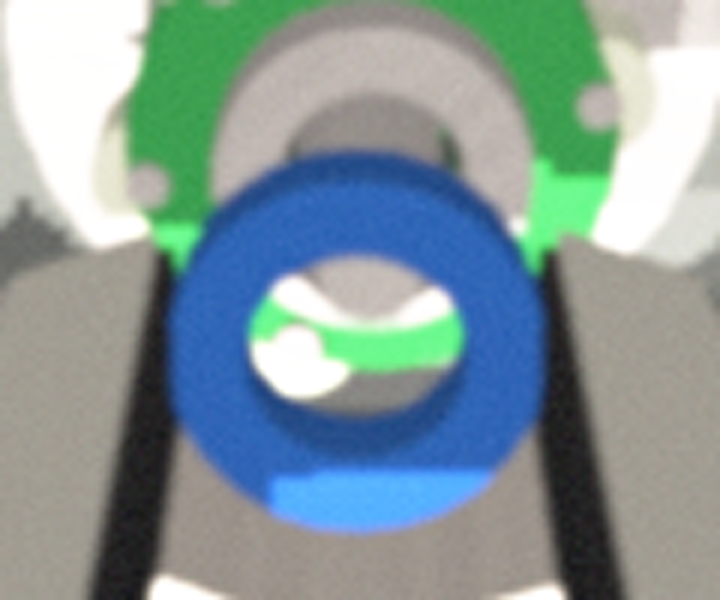

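The blue ring's top face spans crop x 170–545 and y 182–532, and the tip's lower edge is at (367,318). The ring needs to go about +1 mm in y and −0.7 mm in x.

step_arm --targets '[{"dx": 0.07,"dy": 0.1,"dz": 0.3,"turn": 0,"hand": 0.15},{"dx": 0,"dy": 0,"dz": 0,"turn": 0,"hand": 0.15},{"dx": 0,"dy": 0,"dz": 0,"turn": 0,"hand": 0.15},{"dx": 0,"dy": 0,"dz": 0.3,"turn": 0,"hand": 0.15},{"dx": 0,"dy": 0,"dz": 0.3,"turn": 0,"hand": 0.15},{"dx": 0,"dy": 0,"dz": 0.3,"turn": 0,"hand": 0.15},{"dx": 0,"dy": 0,"dz": 0.3,"turn": 0,"hand": 0.15},{"dx": 0,"dy": 0,"dz": 0,"turn": 0,"hand": 0.15},{"dx": 0,"dy": 0,"dz": 0,"turn": 0,"hand": 0.15}]'

```text
clock: 25.55
ee_pos: [0.5053, 0.1802, 0.1348]
tcp_rot: [-180.0, -0.0, 179.9]
ft_force: [-0.8, -0.1, -0.1]
gripper_width: 0.304
gripper_force: 20.0
```

Underside is at 0.133 m with no contact; going on to 0.1235, then in fine steps.

step_arm --targets '[{"dx": -0.03,"dy": -0.05,"dz": 0.2,"turn": 0,"hand": 0.15},{"dx": 0,"dy": 0,"dz": 0.3,"turn": 0,"hand": 0.15},{"dx": 0,"dy": 0,"dz": 0.3,"turn": 0,"hand": 0.15},{"dx": 0,"dy": 0,"dz": 0.2,"turn": 0,"hand": 0.15},{"dx": 0,"dy": 0,"dz": 0.15,"turn": 0,"hand": 0.15},{"dx": 0,"dy": 0,"dz": 0,"turn": 0,"hand": 0.15},{"dx": 0,"dy": 0,"dz": 0.08,"turn": 0,"hand": 0.15},{"dx": 0,"dy": 0,"dz": 0,"turn": 0,"hand": 0.15},{"dx": 0,"dy": 0,"dz": 0,"turn": 0,"hand": 0.15}]'

```text
clock: 26.45
ee_pos: [0.5056, 0.1797, 0.1226]
tcp_rot: [180.0, -0.0, 179.9]
ft_force: [0.1, 0.1, -0.1]
gripper_width: 0.307
gripper_force: 20.0
```

step_arm --targets '[{"dx": 0,"dy": 0,"dz": 0.06,"turn": 0,"hand": 0.15},{"dx": 0,"dy": 0,"dz": 0,"turn": 0,"hand": 0.15},{"dx": 0,"dy": 0,"dz": 0.06,"turn": 0,"hand": 0.15},{"dx": 0,"dy": 0,"dz": 0,"turn": 0,"hand": 0.15},{"dx": 0,"dy": 0,"dz": 0,"turn": 0,"hand": 0.15}]'

```text
clock: 26.95
ee_pos: [0.5059, 0.1798, 0.1219]
tcp_rot: [180.0, 0.0, 179.9]
ft_force: [-2.0, 0.1, 9.7]
gripper_width: 0.308
gripper_force: 20.0
```

step_arm --targets '[{"dx": 0,"dy": 0,"dz": -0.03,"turn": 0,"hand": 0.4},{"dx": 0,"dy": 0,"dz": 0,"turn": 0,"hand": 0.5},{"dx": 0,"dy": 0,"dz": 0,"turn": 0,"hand": 0.5},{"dx": 0,"dy": 0,"dz": -2,"turn": 0,"hand": 0.5},{"dx": 0,"dy": 0,"dz": -4,"turn": 0,"hand": 0.5},{"dx": 0,"dy": -1,"dz": -2,"turn": 0,"hand": 0.5},{"dx": 0,"dy": -4.5,"dz": 0,"turn": 0,"hand": 0.5},{"dx": 0,"dy": -4.5,"dz": 0,"turn": 0,"hand": 0.5},{"dx": 0,"dy": -4.5,"dz": 0,"turn": 0,"hand": 0.5},{"dx": 0,"dy": -4.5,"dz": 0,"turn": 0,"hand": 0.5}]'

```text
clock: 27.95
ee_pos: [0.5049, -0.0118, 0.2018]
tcp_rot: [180.0, 0.0, 179.9]
ft_force: [0.6, 0.0, 0.2]
gripper_width: 0.498
gripper_force: 0.0
```

step_arm --targets '[{"dx": -0.1,"dy": -4.5,"dz": 1,"turn": 0,"hand": 0.5},{"dx": -0.1,"dy": -3,"dz": 2,"turn": 0,"hand": 0.5},{"dx": 0,"dy": -1.5,"dz": 4,"turn": 0,"hand": 0.5},{"dx": 0,"dy": 0,"dz": 3,"turn": 0,"hand": 0.5},{"dx": 0,"dy": 0,"dz": 0,"turn": 0,"hand": 0.5},{"dx": 0,"dy": 0,"dz": 0,"turn": 0,"hand": 0.5},{"dx": 0,"dy": 0,"dz": 0,"turn": 0,"hand": 0.5}]'

```text
clock: 28.65
ee_pos: [0.508, -0.1, 0.1032]
tcp_rot: [180.0, 0.1, 179.9]
ft_force: [-1.4, 0.4, 0.4]
gripper_width: 0.497
gripper_force: 0.0
```

```bash
python3 - <<'E'
from h import *
np.set_printoptions(precision=4,suppress=True)
p=look("dark",[.508,-.0988,.009],30,.009)
q=proj(p,[.508,-.0988,.009]).astype(int);g=cv2.cvtColor(p["color"],cv2.COLOR_RGB2GRAY)
print(q,g[q[1],q[0]-40:q[0]+41:2],g[q[1]-40:q[1]+41:2,q[0]])
E
```

```text
28.7 [ 0.5081 -0.0999  0.1032] [179.9796   0.1261 179.9426] [318.781 237.396] [319.5717 237.4079] (296, 214, 47, 49) [ 0.508  -0.0982  0.009 ]
[318 237] [172 174 175 175 175 169 171 173 163  82  46  49  44  44  67 129 172 175
 173 176 172 173 175 172 169 158 134  79  78  77  77  72  71 143 157 156
 155 156 158 157 155] [102  96  99 101  99  97 100  96  98  80  35  33  46  47  50  42  92 167
 176 176 172 176 168 157 111  90  48  23  50  78  74  76  72 100 153 156
 154 157 157 155 158]
```

step_arm --targets '[{"dx": 0,"dy": 0.03,"dz": 4,"turn": 0,"hand": 0.5},{"dx": 0,"dy": 0,"dz": 3.5,"turn": 0,"hand": 0.5},{"dx": 0,"dy": 0,"dz": 1.5,"turn": 0,"hand": 0.5},{"dx": 0,"dy": 0,"dz": 0.7,"turn": 0,"hand": 0.5},{"dx": 0,"dy": 0,"dz": 0,"turn": 0,"hand": 0.5},{"dx": 0,"dy": 0,"dz": 0,"turn": 0,"hand": 0.15},{"dx": 0,"dy": 0,"dz": 0,"turn": 0,"hand": 0.15},{"dx": 0,"dy": 0,"dz": 0,"turn": 0,"hand": 0.15},{"dx": 0,"dy": 0,"dz": 0,"turn": 0,"hand": 0.15},{"dx": 0,"dy": 0,"dz": 0,"turn": 0,"hand": 0.15}]' --squeeze 25

```text
clock: 29.7
ee_pos: [0.5079, -0.0999, 0.0057]
tcp_rot: [180.0, 0.1, 179.9]
ft_force: [-1.3, 0.2, 10.7]
gripper_width: 0.336
gripper_force: 25.0
```

step_arm --targets '[{"dx": 0,"dy": 0,"dz": -2,"turn": 0,"hand": 0.15},{"dx": 0,"dy": 0,"dz": -4,"turn": 0,"hand": 0.15},{"dx": 0,"dy": 0,"dz": -4.5,"turn": 0,"hand": 0.15},{"dx": 0,"dy": 2,"dz": -4.5,"turn": 0,"hand": 0.15},{"dx": 0.1,"dy": 4.2,"dz": -2,"turn": 0,"hand": 0.15},{"dx": 0.1,"dy": 4.6,"dz": 0,"turn": 0,"hand": 0.15},{"dx": 0,"dy": 4.6,"dz": 0,"turn": 0,"hand": 0.15},{"dx": 0,"dy": 4.6,"dz": 0,"turn": 0,"hand": 0.15},{"dx": 0,"dy": 4.4,"dz": 0,"turn": 0,"hand": 0.15},{"dx": 0,"dy": 3.5,"dz": 0,"turn": 0,"hand": 0.15}]'

```text
clock: 30.7
ee_pos: [0.5052, 0.1819, 0.1753]
tcp_rot: [179.9, 0.0, 180.0]
ft_force: [1.2, 0.2, -0.9]
gripper_width: 0.325
gripper_force: 25.0
```

step_arm --targets '[{"dx": 0,"dy": 0,"dz": 1,"turn": 0,"hand": 0.15},{"dx": 0,"dy": 0,"dz": 1.3,"turn": 0,"hand": 0.15},{"dx": 0,"dy": 0,"dz": 0,"turn": 0,"hand": 0.15},{"dx": 0,"dy": 0,"dz": 0,"turn": 0,"hand": 0.15},{"dx": 0,"dy": 0,"dz": 0,"turn": 0,"hand": 0.15},{"dx": 0,"dy": 0,"dz": 0,"turn": 0,"hand": 0.15}]'

```text
clock: 31.3
ee_pos: [0.5059, 0.1785, 0.1521]
tcp_rot: [180.0, 0.0, 179.8]
ft_force: [0.1, 1.0, -0.6]
gripper_width: 0.329
gripper_force: 25.0
```

```bash
python3 - <<'E'
from h import *
np.set_printoptions(precision=4,suppress=True)
p=env.get_image("wrist");s=env.state();print(s["clock"],s["ee_pos"],s["tcp_rot"],s["ft_force"])
E=np.array(s["ee_pos"]);T=E+[0,0,.0093]
for r in(.0085,.016): print(proj(p,T+[r,0,0]),proj(p,T-[r,0,0]))
g=cv2.cvtColor(p["color"],cv2.COLOR_RGB2GRAY)
q=proj(p,T).astype(int);print(q,proj(p,[.5058,.1796+.0014,.14]))
print(260,g[260:345,317:322].mean(1).astype(int))
for r in range(282,326,4): print(r,g[r,274:366:2])
E
```

```text
31.35 [0.5059 0.1787 0.1521] [179.9766   0.0227 179.8484] [-0.1309 -0.4332 -0.677 ]
[316.5207 318.9414] [316.369  285.4106]
[316.5852 333.1925] [316.2995 270.0486]
[316 302] [321.2175 283.792 ]
260 [124 142 144 132 102  61  40  39  39  38  40  41  47  50  59  57  55  53
  54  56  54  54  54  55  54  55  59  86 137 180 193 190 171 137 106  97
 102 126 156 178 189 172 153 138 138 138 136 130 115 104  92  66  47  45
  41  44  45  43  42  43  46  48  54  59  74  92  99 100  98  98  95  97
  96  95  97 112 138 150 153 154 160 214 255 255 255]
282 [160 160 161 160 147  97 127 153  43  34  45  54  58  55  56  54  55  58
  55  54  53  56  56  56  55  56  56  52  58  57  55  58  58  57  55  46
  37  51 109 112  84 145 159 161 159 165]
286 [161 160 162 159 118  46  35  35  41  51  56  57  60  56  60  56  55  56
  58  57  57  57  60  61  57  54  55  55  57  55  57  53  55  57  57  53
  53  36  34  30  50 124 159 160 158 160]
290 [157 161 159 147  88  35  34  42  54  52  53  56  54  56  57  56  55  64
  76  97 153 187 195 192 192 185 160 102  63  53  54  54  50  56  54  51
  48  52  45  36  37  
[... 855 characters left out ...]
6  40  42
  51  64  76  92  90  95  88  75  61  49  41  43  40  45  50  54  53  51
  54  52  54  44  34  36  40  77 147 160]
314 [153 117  48  37  35  34  43  51  56  55  54  58  56  55  55  50  41  42
  41  43  43  45  42  43  41  40  43  40  38  39  39  52  57  58  57  51
  57  51  51  40  35  38  37  48 121 160]
318 [150  85  40  37  28  36  72  80  53  54  52  51  54  55  57  58  50  48
  45  41  45  45  40  41  44  42  41  44  50  55  54  58  54  50  57  55
  54  56 114  97  41  34  35  38  85 147]
322 [131  54  34  28  28  48 126 156 128  63  57  49  57  55  57  56  50  57
  53  55  61  55  54  54  52  54  53  55  56  53  51  54  52  54  53  55
  70 105 150 121  46  28  33  31  47 125]
```

step_arm --targets '[{"dx": 0.08,"dy": 0.08,"dz": 0.4,"turn": 0,"hand": 0.15},{"dx": 0,"dy": 0,"dz": 0,"turn": 0,"hand": 0.15},{"dx": 0,"dy": 0,"dz": 0,"turn": 0,"hand": 0.15},{"dx": 0,"dy": 0,"dz": 0.3,"turn": 0,"hand": 0.15},{"dx": 0,"dy": 0,"dz": 0.3,"turn": 0,"hand": 0.15},{"dx": 0,"dy": 0,"dz": 0.3,"turn": 0,"hand": 0.15},{"dx": 0,"dy": 0,"dz": 0.3,"turn": 0,"hand": 0.15},{"dx": 0,"dy": 0,"dz": 0,"turn": 0,"hand": 0.15},{"dx": 0,"dy": 0,"dz": 0,"turn": 0,"hand": 0.15}]'

```text
clock: 32.25
ee_pos: [0.5048, 0.1798, 0.1356]
tcp_rot: [-180.0, -0.0, 179.9]
ft_force: [-0.5, 0.1, 0.2]
gripper_width: 0.328
gripper_force: 25.0
```

step_arm --targets '[{"dx": 0,"dy": 0,"dz": 0.2,"turn": 0,"hand": 0.15},{"dx": 0,"dy": 0,"dz": 0.15,"turn": 0,"hand": 0.15},{"dx": 0,"dy": 0,"dz": 0.1,"turn": 0,"hand": 0.15},{"dx": 0,"dy": 0,"dz": 0,"turn": 0,"hand": 0.15},{"dx": 0,"dy": 0,"dz": 0,"turn": 0,"hand": 0.15}]'

```text
clock: 32.75
ee_pos: [0.5048, 0.1798, 0.1312]
tcp_rot: [-180.0, -0.0, 179.9]
ft_force: [-0.7, 0.8, -0.0]
gripper_width: 0.328
gripper_force: 25.0
```

step_arm --targets '[{"dx": 0,"dy": 0,"dz": 0.05,"turn": 0,"hand": 0.15},{"dx": 0,"dy": 0,"dz": 0,"turn": 0,"hand": 0.15},{"dx": 0,"dy": 0,"dz": 0.04,"turn": 0,"hand": 0.15},{"dx": 0,"dy": 0,"dz": 0,"turn": 0,"hand": 0.15},{"dx": 0,"dy": 0,"dz": 0,"turn": 0,"hand": 0.15}]'

```text
clock: 33.25
ee_pos: [0.5051, 0.1799, 0.1307]
tcp_rot: [180.0, 0.0, 179.9]
ft_force: [-2.3, -0.6, 8.6]
gripper_width: 0.334
gripper_force: 25.0
```

step_arm --targets '[{"dx": 0,"dy": 0,"dz": -0.03,"turn": 0,"hand": 0.42},{"dx": 0,"dy": 0,"dz": 0,"turn": 0,"hand": 0.5},{"dx": 0,"dy": 0,"dz": 0,"turn": 0,"hand": 0.5},{"dx": 0,"dy": 0,"dz": -2,"turn": 0,"hand": 0.5},{"dx": 0,"dy": 0,"dz": -4,"turn": 0,"hand": 0.5},{"dx": 0,"dy": 0,"dz": -4,"turn": 0,"hand": 0.5},{"dx": 3,"dy": 0,"dz": -4,"turn": 0,"hand": 0.5},{"dx": 0,"dy": 0,"dz": 0,"turn": 0,"hand": 0.5},{"dx": 0,"dy": 0,"dz": 0,"turn": 0,"hand": 0.5},{"dx": 0,"dy": 0,"dz": 0,"turn": 0,"hand": 0.5}]'

```text
clock: 34.25
ee_pos: [0.4745, 0.1799, 0.2697]
tcp_rot: [-180.0, -0.1, 179.9]
ft_force: [-0.5, 0.0, 0.4]
gripper_width: 0.501
gripper_force: 0.0
```

```bash
python3 - <<'E'
from h import *
p=env.get_image("wrist");q=env.get_image("scene")
a=cv2.cvtColor(p["color"],cv2.COLOR_RGB2BGR)[180:300,255:385];b=cv2.cvtColor(q["color"],cv2.COLOR_RGB2BGR)[165:225,318:388]
a=cv2.resize(a,(433,400),interpolation=cv2.INTER_CUBIC);b=cv2.resize(b,(360,400),interpolation=cv2.INTER_CUBIC)
cv2.imwrite("pics/c9.png",np.hstack([a,b]));print(env.state()["clock"])
E
```

```text
34.35
```

View pics/c9.png

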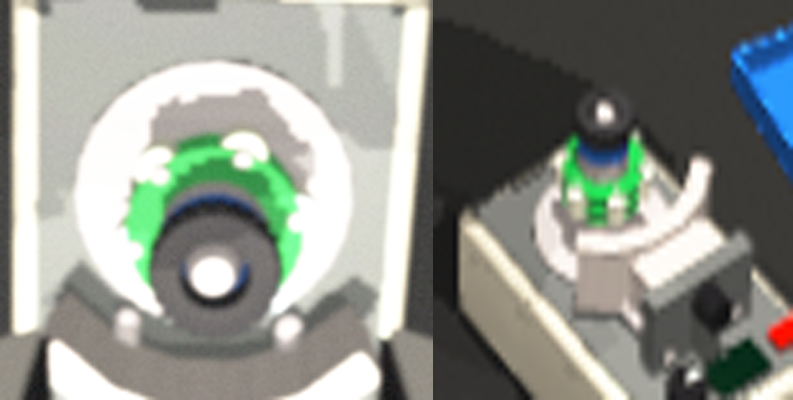

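In both views the stack is upright, with the collar level and flush with the spindle tip (left crop, 213,272).

```bash
python3 -c "
from cell import env
print(env.job_done())"
```

```text
the job is handed in; nothing more can be done
None
```

I stacked the washer, green rotor (the one from the tray), thin blue spacer and collar on the spindle in that order, each pressed home at its expected height, with the collar flush with the tip, and handed the job in at about 34 s.

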